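# Square a moulded grille into a corner jig and hold it

### The arm

A 7-joint arm with a two-finger parallel gripper is mounted at the origin on the work surface. World frame = base frame: x ahead of the robot, y to its left, z up, the work surface at z = 0. Lengths are in m, angles in degrees, forces in N, time in s.
With the tool pointing down it reaches from about 0.4 to 0.75 m from the base axis. Payload 19.5 kg.
Tool frame: the origin (TCP) lies midway between the tips of the shut fingers; the grasp point (between the pads) lies 19 mm behind it (arm.grip_depth is the distance from the TCP to the grasp point, in m); x points along the fingers, z is the direction in which the jaws open and shut, and the axes are right-handed (so a half turn about x gives the same grasp; the last joint's range is limited). The gripper opens to 85 mm and grips with 20 to 120 N. Pads are 22 mm wide; open, the fingers measure 114 mm over their backs; the gripper's body (76 mm by 85 mm) begins 54 mm behind the grasp point. The pads swing forward as they close: fully open they stand 13 mm farther back than shut.
Start: joints at [68.371, 40.479, -1.581, 85.061, 1.261, 54.483, -4.326], TCP at [0.189, -0.543, 0.231] pointing down, gripper open.
Joint ranges: [-155.06, 155.06], [-18.47, 123.98], [-90, 86.84], [0, 140.48], [-83.41, 263.41], [0, 116], [-161.91, 161.91]. Speed limits (degrees/s): [108.29, 108.29, 147.25, 147.25, 172.46, 172.46, 172.46].

### API

Orientations are given as a 3x3 rotation matrix whose columns are the frame's x, y, z axes.
In Python, from workcell import arm, ungrasp, grab, monitor, cams, ticket gives the robot as it stands. Calls block until the motion is done:
- arm.move_pose(position, orientation): joint-space move of the TCP to a pose.
- arm.servo_line(position, orientation=None, v=0.15, threshold=None): straight line of the TCP; orientation=None keeps the orientation; v is the mean speed in m/s. With threshold (N) it stops when the force on the tool has changed by that much, and returns True; else False.
- arm.goto_joints(angles): joint-space move.
- ungrasp() and grab(newtons=None): open the fingers fully, or close them until they stop; newtons is the grip in N (None keeps the last).
- arm.pause(seconds).
- arm.ik(position, orientation): joint angles nearest the present ones, or None.
- monitor.get_state(): the state.
- cams.read_camera(name): name is "side" or "top"; returns a dict with "frame" (480x640x3 uint8, blue, green, red), "fx", "fy", "cx", "cy" (pixels), "extrinsics" (4x4, takes a point from world to camera coordinates). Camera axes: x right, y down, z forward; pixel columns grow to the right and rows downward; lengths in m; the calibration is good to about 2 mm. A picture is of the moment at which its call begins. There is no depth.
A pose or a line that the arm cannot do raises arm.MotionError and nothing moves.
- ticket.close_job(): hands the job in, once; it reports no verdict.
The state is a dict: "clock": time; "qpos": joint angles; "qd": joint speeds; "joint_torque": joint torques, N m; "ee_pos": TCP position; "tcp_rot": TCP orientation; "wrist_force": force on the tool from outside, world axes, zero at the start; "moment": the same for the moment, N m; "finger_gap": finger opening in m.
Only numpy, scipy, OpenCV 4.12 (cv2) and the standard library are available. Lean on these libraries where they do the work, as an engineer would, in place of code of your own. Each camera call takes 0.05 s, during which the arm holds its last target. There are 200 camera calls.

### The job

Lift the freshly moulded grille (the one with the upright lug) out of the open mould and hold it squarely in the corner of the steel jig: lying flat on the jig plate, lug up, its long side pressed against the long fence and its short side against the short fence at the same time. Finish while still gripping the grille and pressing it into the corner, do not let go; leave the other things on the bench where they are.

Things in the scene. Friction and masses are not known exactly. Their poses are not given: they have to be found in the camera images.
- grille: White plastic ventilation grille, about 0.15 kg, flat in the mould cavity. Open-grid frame 96 mm (its x) by 64 mm (y) by 14 mm thick, with a solid upright lug in the middle to take it by: 30 mm (x) by 18 mm (y), from 14 to 54 mm above the grille's underside. Origin: centre of the underside, z up. The same after a half turn about z.
- mould: Fixed lower mould half: dark steel block 170 mm (x) by 130 mm (y) by 40 mm high, with an open cavity 100 by 68 mm, 16 mm deep, in its top (floor 24 mm above the bench; 2 mm play round the grille) and four bright 12 mm pins, 10 mm tall, on top at (+-72, +-52) mm. Origin: centre of its underside, on the bench; the grille's x runs along its x.
- jig: Fixed corner jig: bright steel plate 190 mm (x) by 150 mm (y), 12 mm thick, with two dark steel fences, 22 mm wide, standing 22 mm above the plate. Origin: centre of its underside, on the bench. Turned up to 0.6 rad either way; its inner corner is on the side towards the robot, on the robot's right. Ground faces, friction about 0.25.
- corner (a point): Inner corner of the jig on the plate's top surface (12 mm above the bench), where the inside faces of the fences meet. Its x runs along the long fence, y along the short fence, both away from the corner over the free plate; z up. A grille touching both fences has its origin at x = 48, y = 32 mm from here. Push towards -x and -y.
- fence_long: Long fence, 165 mm long, 22 wide, 22 high, rigid and fixed, along the jig's x at its -y side. Origin: centre of its underside, on the plate. Its inside face is the plane y = 0 of the corner.
- fence_short: Short fence, 90 mm long, 22 wide, 22 high, rigid and fixed, along the jig's y at its -x side. Origin: centre of its underside, on the plate. Its inside face is the plane x = 0 of the corner.
- plain_grille: Bystander: a white grille of the same frame (96 by 64 by 14 mm) but without a lug, lying flat on the bench. Origin: centre of its underside.
- ring_guard: Bystander: white plastic ring 44 mm across, 12 mm high, on the bench. Origin: centre of its underside.
- tin: Bystander: closed tin 52 mm across, 60 mm tall, on the bench. Origin: centre of its underside.
- scraper: Bystander: a screwdriver-like scraper lying on the bench at the robot's left.
- brush: Bystander: a hand brush lying on the bench at the robot's right.

How it is judged:
By the outcome, as a careful person would: the job done as asked, in the order asked, and still so for the second after the job is handed in, while the arm keeps its last pose, push and grip.
It also fails if it takes over 45 s, if anything falls off the work surface, if the arm or the gripper's body presses on something with over 40 N, if the wrist force passes 120 N, or if a joint passes its speed limit or range.

## Working session

There is one attempt and no reset: what is moved stays moved. The work goes in short steps, each a Python script; the robot and the scene stay as the last script left them, time stands still between calls to the robot, and variables do not carry over. Pictures are saved under pics/ and viewed, on a budget of 10 in all, crops included, one or two more only if the job needs it, and the job is handed in when it is done.

```bash
ls; mkdir -p pics; python3 - <<'E'
from workcell import arm,monitor,cams
import cv2,numpy as np,pickle
for n in("top","side"):
    c=cams.read_camera(n); cv2.imwrite(f"pics/{n}0.png",c["frame"]); pickle.dump(c,open(f"{n}0.pkl","wb"))
    print(n,c["fx"],c["fy"],c["cx"],c["cy"]); print(np.round(c["extrinsics"],4).tolist())
s=monitor.get_state(); print(s)
E
```

```text
pics
top 475.18036260997883 475.18036260997883 312.86649546572414 239.19216083356514
[[-0.0238, -0.9993, 0.029, -0.0058], [-0.9942, 0.0206, -0.1053, 0.6124], [0.1046, -0.0313, -0.994, 1.1022], [0.0, 0.0, 0.0, 1.0]]
side 434.54117314886383 434.54117314886383 318.6201953611152 238.86928202186994
[[-0.7926, -0.6096, -0.0134, 0.4835], [-0.3092, 0.4207, -0.8529, 0.2216], [0.5255, -0.6718, -0.5219, 0.732], [0.0, 0.0, 0.0, 1.0]]
{'clock': 0.1, 'qpos': array([68.36912787, 40.5078358 , -1.58157322, 85.07890216,  1.26124782,
       54.48205198, -4.32634547]), 'qd': array([-0.00550247, -0.11738081, -0.07787081, -0.04170735, -0.05026395,
       -0.02174819,  0.06956999]), 'joint_torque': array([ 3.18795363e-03, -8.84281969e+01,  1.23716734e+00, -2.36452907e+01,
        1.70693285e-02,  5.07285702e-03,  3.78093341e-05]), 'ee_pos': array([ 0.18941605, -0.54268308,  0.23091122]), 'tcp_rot': array([[-3.37193725e-04,  9.44141450e-01,  3.29540299e-01],
       [ 8.32068538e-04,  3.29540469e-01, -9.44141084e-01],
       [-9.99999597e-01, -4.41583348e-05, -8.96709374e-04]]), 'wrist_force': array([0.40305381, 0.55046027, 0.27885089]), 'moment': array([-0.04941287, -0.01009942,  0.01702913]), 'finger_gap': 0.08526636247302126}
```

View pics/top0.png

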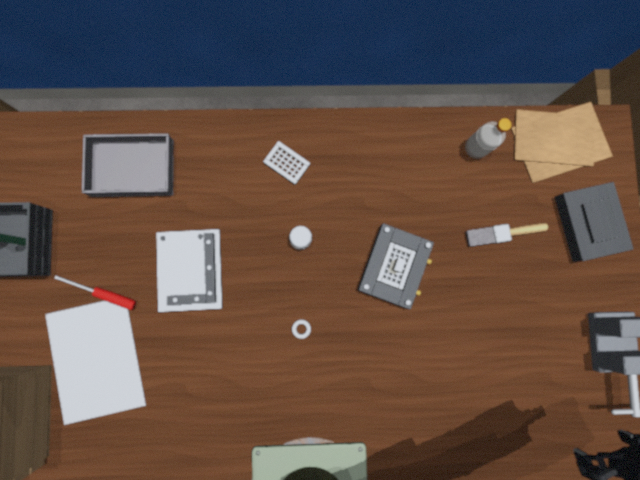

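View pics/side0.png

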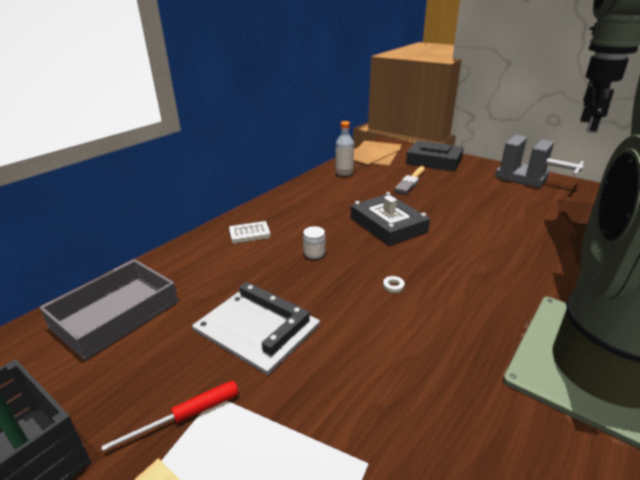

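The top view shows the mould at about (397,266), turned, with its pins at (388,230), (428,244), (407,303) and (366,289). The jig is at (188,270), with its long fence at column ~210, its short fence at row ~299 and its inner corner near (203,293). The side view agrees, and the lug stands up in the mould. Next I'll measure both.

```bash
cat > h.py <<'E'
import numpy as np,cv2
def ray(c,uv,z):
    E=np.array(c["extrinsics"]);R,t=E[:3,:3],E[:3,3]
    d=np.array([(uv[0]-c["cx"])/c["fx"],(uv[1]-c["cy"])/c["fy"],1.])
    o=-R.T@t; w=R.T@d
    return (o+w*(z-o[2])/w[2])
def proj(c,p):
    E=np.array(c["extrinsics"]); q=E[:3,:3]@np.asarray(p)+E[:3,3]
    return np.array([c["fx"]*q[0]/q[2]+c["cx"],c["fy"]*q[1]/q[2]+c["cy"]])
E
python3 - <<'E'
from h import *
import pickle
c=pickle.load(open("top0.pkl","rb")); f=c["frame"]
a=f[222:318,145:230]; b=f[218:314,350:440]
s=lambda x:cv2.resize(x,None,fx=4.4,fy=4.4,interpolation=cv2.INTER_CUBIC)
cv2.imwrite("pics/crop.png",np.hstack([s(a),s(b)]))
g=cv2.cvtColor(f,cv2.COLOR_BGR2GRAY)
print(g[240:306:6,150:228:3])
# pins
P=[]
for u,v in [(388,230),(428,244),(407,303),(366,289)]:
    w=g[v-6:v+7,u-6:u+7].astype(float); w=np.clip(w-130,0,None)
    yy,xx=np.mgrid[v-6:v+7,u-6:u+7]; p=((w*xx).sum()/w.sum(),(w*yy).sum()/w.sum())
    P.append(ray(c,p,.050)); print(np.round(p,2),P[-1].round(4))
P=np.array(P); print("mould",P.mean(0)); 
l=[P[0]-P[3],P[1]-P[2],P[0]-P[1],P[3]-P[2]]
print([ (np.linalg.norm(d),np.degrees(np.arctan2(d[1],d[0]))) for d in l])
# jig
hsv=cv2.cvtColor(f,cv2.COLOR_BGR2HSV)
m=np.zeros_like(g); m[222:318,145:230]=((hsv[...,1]<60))[222:318,145:230]*255
cs=max(cv2.findContours(m,0,1)[0],key=cv2.contourArea); r=cv2.minAreaRect(cs)
print("jig rect",r); 
print([ray(c,p,.012).round(4).tolist() for p in cv2.boxPoints(r)])
E
```

```text
[[ 77  79 147 206 161 193 209 209 210 210 209 210 209 211 210 210 208 206
  140 173 151 104 203 165  78  81]
 [ 82  80 140 210 209 210 209 210 210 209 211 209 210 209 208 210 210 210
  156 113 114 101 202 165  72  81]
 [ 78  80 122 210 209 210 210 210 210 209 209 210 210 210 209 210 210 209
  173 117 117  93 202 167  82  79]
 [ 82  79 124 210 210 210 209 210 210 209 210 209 209 209 209 210 210 211
  179 115 116  88 202 186  87  86]
 [ 81  79 126 210 209 210 211 210 210 209 210 210 209 210 209 209 210 210
  177 121 129  98 195 200  84  85]
 [ 82  81 125 209 210 210 208 209 210 211 209 210 210 209 210 210 210 210
  185 122 127 113 187 201  78  77]
 [ 78  80 119 208 209 209 210 210 209 208 210 210 210 210 210 209 209 209
  188 113 113 113 182 203  81  83]
 [ 84  82 112 208 208 210 210 210 209 209 210 209 210 210 210 210 209 211
  188 116 113 115 177 203  85  87]
 [ 80  76 103 206 209 209 210 210 209 209 209 210 210 210 210 211 209 210
  203 116 113 110 176 206  99  83]
 [ 78  78  93 207 209 210 206 197 195 191 190 190 190 169 158 156 154 153
  146 145 186 116 170 208 109  81]
 [ 82  84  85 206 210 203 118 118 203 154 115 113 111 115 113 176 160 113
  112 111 115 114 157 210 109  78]]
[386.81 229.04] [ 0.6308 -0.1945  0.05  ]
[428.07 244.53] [ 0.5919 -0.291   0.05  ]
[408.04 302.07] [ 0.4583 -0.2373  0.05  ]
[366.19 286.31] [ 0.4972 -0.1407  0.05  ]
mould [ 0.54455293 -0.2158874   0.05      ]
[(np.float64(0.14406081793255057), np.float64(-21.913524612091525)), (np.float64(0.14404551414773714), np.float64(-21.896318859835542)), (np.float64(0.10408017310309395), np.float64(68.07619220145101)), (np.float64(0.10412342792035181), np.float64(68.0846212287196))]
jig rect ((188.439453125, 270.2740478515625), (81.82682800292969, 65.6964111328125), 87.99044799804688)
[[0.6432, 0.3623, 0.012], [0.6456, 0.2048, 0.012], [0.4493, 0.1986, 0.012], [0.4477, 0.3534, 0.012]]
```

View pics/crop.png

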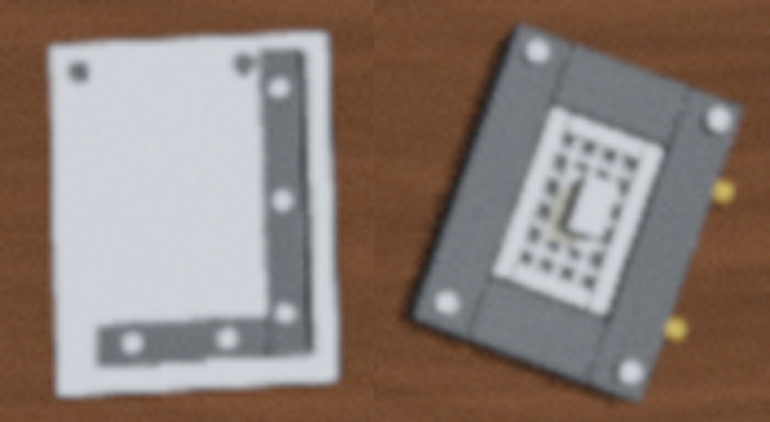

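```bash
cat >> h.py <<'E'
def Rt(yaw,s=1):
    z=s*np.array([-np.sin(yaw),np.cos(yaw),0]); x=np.array([0,0,-1.])
    return np.column_stack([x,np.cross(z,x),z])
E
python3 - <<'E'
from h import *
import pickle
from workcell import arm
c=pickle.load(open("top0.pkl","rb")); f=c["frame"]
E=c["extrinsics"]; print("cam",(-E[:3,:3].T@E[:3,3]).round(3))
g=cv2.cvtColor(f,cv2.COLOR_BGR2GRAY).astype(float)
def cross(p,t=162):
    k=np.argmax(p<t); return k-1+(p[k-1]-t)/(p[k-1]-p[k])
L=[(195+cross(g[v,195:215]),v) for v in range(242,288)]
S=[(u,285+cross(g[285:305,u])) for u in range(170,200)]
def line(pts,z):
    w=np.array([ray(c,p,z)[:2] for p in pts],np.float32)
    l=cv2.fitLine(w,cv2.DIST_HUBER,0,.01,.01).ravel(); n=np.array([-l[1],l[0]])
    print("res mm",1e3*np.abs((w-l[2:])@n).mean(),"deg",np.degrees(np.arctan2(l[1],l[0]))); return l
for z in(.034,.012):
    a=line(L,z);b=line(S,z)
    k=np.linalg.solve(np.column_stack([a[:2],-b[:2]]),b[2:]-a[2:]); print(z,"corner",a[2:]+k[0]*a[:2])
m=np.zeros(g.shape,np.uint8); m[238:296,372:422]=(g>150)[238:296,372:422]*255
m=cv2.morphologyEx(m,cv2.MORPH_CLOSE,np.ones((5,5),np.uint8))
cc=max(cv2.findContours(m,0,1)[0],key=cv2.contourArea)
w=np.array([ray(c,p[0],.038)[:2] for p in cc],np.float32); r=cv2.minAreaRect(w); print("grille",r)
for s in(1,-1):
  for p,y in(((.545,-.216,.15),np.radians(-21.9)),((.52,.27,.15),np.radians(2))):
    print(s,arm.ik(p,Rt(y,s)))
E
```

```text
cam [0.493 0.016 1.16 ]
res mm 0.27172124 deg 1.6958584
res mm 0.24649702 deg -88.32756
0.034 corner [0.48971006 0.2354908 ]
res mm 0.27702647 deg 1.6959045
res mm 0.25131527 deg -88.3277
0.012 corner [0.48963782 0.23977596]
grille ((0.5448917746543884, -0.21518152952194214), (0.06551436334848404, 0.09691508859395981), 67.88833618164062)
1 [ 34.53187852  50.14088826 -33.34867965  87.79526703  32.3941488
  51.96839766  58.4126965 ]
1 [-13.04012602  50.81359564 -36.72055357  87.81455291  35.27772807
  53.3633031   30.83678939]
-1 [ 11.45199112  48.24591419  14.43093468  88.6302561  -15.22688656
  45.0615134  -79.84065757]
-1 [-42.0659953   49.62672864  24.00161446  88.85985949 -25.10185078
  46.92616009 -96.23557044]
```

```bash
python3 - <<'E'
from h import *
from workcell import arm,ungrasp,grab,monitor,cams
R=Rt(np.radians(-22.),1); p=np.array([.5448,-.2156,0])
arm.move_pose(p+[0,0,.2],R)
arm.servo_line(p+[0,0,.10],v=.15)
print(arm.servo_line(p+[0,0,.047],v=.05,threshold=6))
s=monitor.get_state();print(s["ee_pos"],s["wrist_force"],s["finger_gap"])
grab(60); arm.pause(.3)
s=monitor.get_state();print(s["clock"],s["ee_pos"],s["wrist_force"],s["finger_gap"])
for n in("top","side"):cv2.imwrite(f"pics/{n}1.png",cams.read_camera(n)["frame"])
a=cv2.imread("pics/side1.png")[130:280,310:460]; b=cv2.imread("pics/top1.png")[200:320,330:450]
cv2.imwrite("pics/g1.png",np.hstack([cv2.resize(x,(400,400)) for x in(a,b)]))
E
```

```text
False
[ 0.54494879 -0.21567016  0.04730206] [ 0.16035122  0.15863545 -0.20877694] 0.08567049286965202
4.825 [ 0.54489127 -0.21565029  0.04716727] [-1.17928882 -0.86296775  4.80030928] 0.017106603511417913
```

View pics/g1.png

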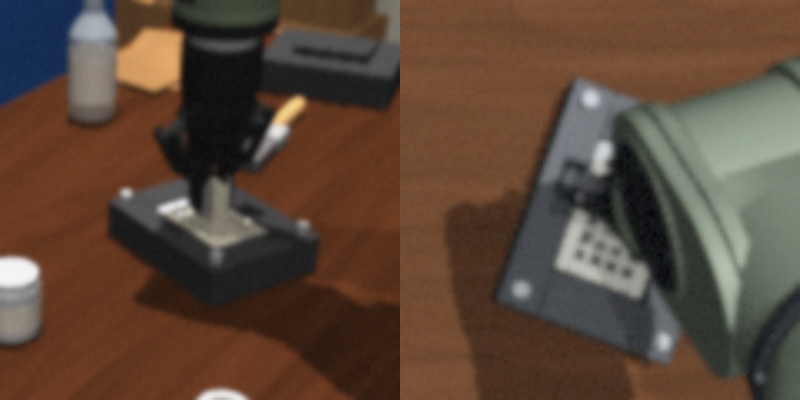

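The picture shows the fingers on the lug (side crop ~(213,200)). The gap is 17 mm, which fits the 18 mm lug. Now I'll lift straight up.

```bash
python3 - <<'E'
from h import *
from workcell import arm,monitor,cams
p=np.array([.5449,-.21565,0])
for z in(.055,.07):
    print(arm.servo_line(p+[0,0,z],v=.03,threshold=25),monitor.get_state()["wrist_force"].round(1))
arm.servo_line(p+[0,0,.19],v=.15); arm.pause(.3)
s=monitor.get_state();print(s["clock"],s["ee_pos"],s["wrist_force"],s["moment"],s["finger_gap"])
for n in("top","side"):cv2.imwrite(f"pics/{n}2.png",cams.read_camera(n)["frame"])
a=cv2.imread("pics/side2.png")[80:280,300:500]; b=cv2.imread("pics/top2.png")[180:320,310:450]
cv2.imwrite("pics/g2.png",np.hstack([cv2.resize(x,(400,400)) for x in(a,b)]))
E
```

```text
False [ 0.6  0.2 -1.5]
False [-0.2  0.3 -0.8]
7.2417 [ 0.54480682 -0.21560434  0.18963333] [ 0.64328475 -0.02122389 -0.95520908] [-0.00741277 -0.03824992 -0.01209561] 0.017234964034420843
```

View pics/g2.png

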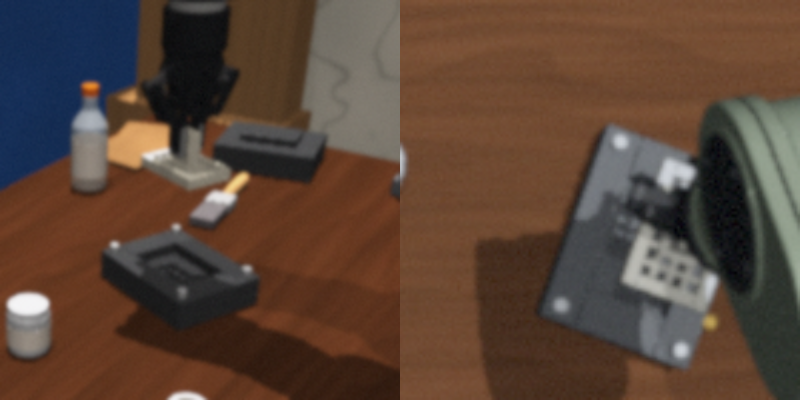

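The grille hangs level from the fingers with its lug gripped, and the mould cavity is empty. Now I'll carry it to the jig, set it down about 12 mm off both fences, and look.

```bash
cat >> h.py <<'E'
YAW=np.radians(1.68); C=np.array([.4897,.2355,0])
X=np.array([np.cos(YAW),np.sin(YAW),0]); Y=np.array([-np.sin(YAW),np.cos(YAW),0])
def J(x,y,z): return C+x*X+y*Y+np.array([0,0,z])
def show(s):
    d=s["ee_pos"]-C; F=s["wrist_force"]; yaw=np.degrees(np.arctan2(-s["tcp_rot"][0,2],s["tcp_rot"][1,2]))
    print("t %.2f jig x %.2f y %.2f z %.2f mm yaw %.2f F %.1f %.1f %.1f M %s gap %.4f"%(s["clock"],1e3*d@X,1e3*d@Y,1e3*d[2],yaw,F@X,F@Y,F[2],s["moment"].round(2),s["finger_gap"]))
E
python3 - <<'E'
from h import *
from workcell import arm,monitor,cams
arm.move_pose(J(.060,.044,.16),Rt(YAW,1))
arm.servo_line(J(.060,.044,.05),v=.12); arm.pause(.2); show(monitor.get_state())
print(arm.servo_line(J(.060,.044,.031),v=.02,threshold=5)); arm.pause(.2); show(monitor.get_state())
for n in("top","side"):cv2.imwrite(f"pics/{n}3.png",cams.read_camera(n)["frame"])
a=cv2.imread("pics/side3.png")[220:380,180:340]; b=cv2.imread("pics/top3.png")[220:330,140:250]
cv2.imwrite("pics/g3.png",np.hstack([cv2.resize(x,(400,400)) for x in(a,b)]))
E
```

```text
t 10.42 jig x 60.21 y 44.04 z 50.47 mm yaw 1.68 F 0.3 0.9 -2.1 M [-0.02 -0.02  0.03] gap 0.0175
True
t 11.33 jig x 59.88 y 43.94 z 35.17 mm yaw 1.68 F -1.4 -2.0 9.5 M [-0.21  0.32  0.02] gap 0.0173
```

View pics/g3.png

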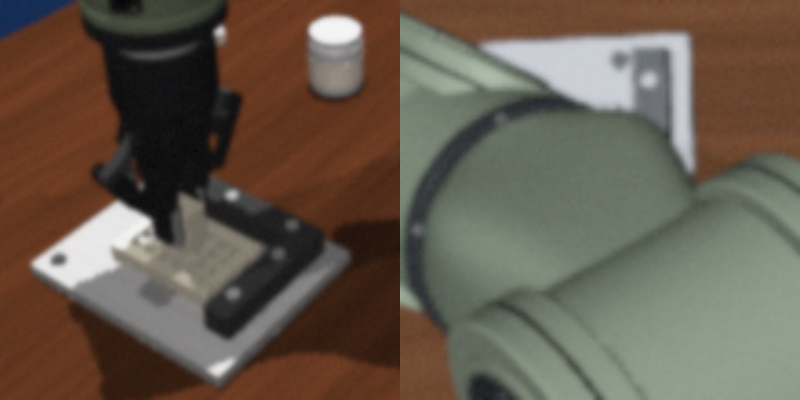

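The grille lies flat on the plate, just clear of both fences (side crop around (190,250)). The TCP landed at 35.2 mm against 35 expected. Now I'll press it into the corner.

```bash
python3 - <<'E'
from h import *
from workcell import arm,monitor,cams
st=monitor.get_state
print(arm.servo_line(J(.060,.0245,.035),v=.02,threshold=12)); arm.pause(.2); s=st(); show(s)
y=(s["ee_pos"]-C)@Y
print(arm.servo_line(J(.0405,y-.0005,.035),v=.02,threshold=12)); arm.pause(.3); show(st())
for n in("side",):cv2.imwrite(f"pics/{n}4.png",cams.read_camera(n)["frame"])
a=cv2.imread("pics/side4.png")[240:370,200:330]
cv2.imwrite("pics/g4.png",cv2.resize(a,(600,600),interpolation=cv2.INTER_CUBIC))
E
```

```text
True
t 12.31 jig x 60.01 y 31.86 z 35.20 mm yaw 1.71 F 0.8 1.8 4.5 M [ 0.35 -0.06 -0.06] gap 0.0168
True
t 13.28 jig x 47.92 y 31.85 z 35.24 mm yaw 1.70 F 2.1 -1.7 1.3 M [-0.39 -0.38  0.03] gap 0.0169
```

View pics/g4.png

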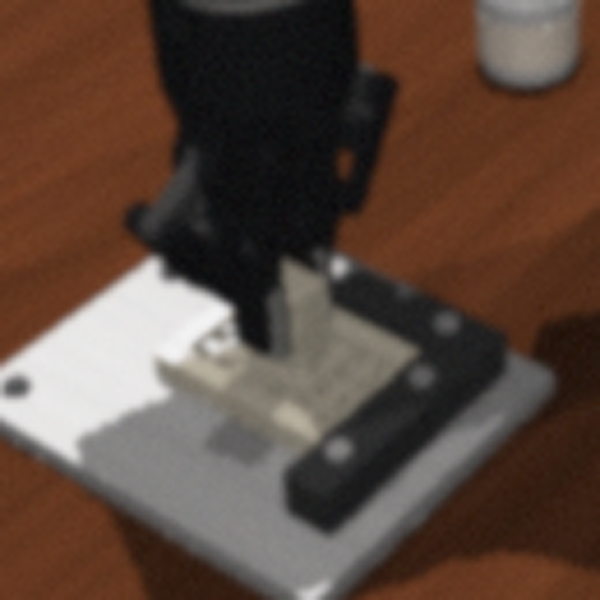

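The contacts came at x = 47.9 and y = 31.9 mm, against 48 and 32 expected. The force relaxed once the arm stopped, so I'll build up a held push in small steps.

```bash
python3 - <<'E'
from h import *
from workcell import arm,grab,monitor
st=monitor.get_state
grab(90)
x,y,z=.0479,.0318,.0350
for i in range(14):
    arm.servo_line(J(x,y,z),Rt(YAW,1),v=.01); arm.pause(.15)
    s=st(); show(s); F=s["wrist_force"]; fx,fy,fz=F@X,F@Y,F[2]
    if min(fx,fy)>=12 and fz>=5: break
    if max(fx,fy,fz)>35: break
    if fx<12:x-=.0004
    if fy<12:y-=.0004
    if fz<5:z-=.0002
print(x,y,z)
E
```

```text
t 13.94 jig x 47.88 y 31.91 z 35.22 mm yaw 1.68 F 0.0 -2.4 9.1 M [-0.45 -0.03  0.11] gap 0.0168
t 14.34 jig x 47.87 y 31.86 z 35.26 mm yaw 1.68 F 5.0 1.4 5.3 M [ 0.21 -0.9  -0.03] gap 0.0166
t 14.74 jig x 47.83 y 31.82 z 35.35 mm yaw 1.68 F 7.1 3.2 4.9 M [ 0.68 -1.51 -0.07] gap 0.0169
t 15.14 jig x 47.81 y 31.76 z 35.33 mm yaw 1.68 F 9.4 4.2 4.6 M [ 1.11 -1.91 -0.02] gap 0.0165
t 15.54 jig x 47.80 y 31.75 z 35.37 mm yaw 1.68 F 12.2 6.4 5.4 M [ 1.39 -2.33 -0.02] gap 0.0167
t 15.94 jig x 47.82 y 31.72 z 35.43 mm yaw 1.69 F 12.1 9.6 5.1 M [ 1.86 -2.36 -0.04] gap 0.0166
t 16.34 jig x 47.77 y 31.71 z 35.44 mm yaw 1.70 F 11.3 9.2 4.5 M [ 2.22 -2.46 -0.03] gap 0.0166
t 16.74 jig x 47.80 y 31.69 z 35.48 mm yaw 1.70 F 14.7 11.9 4.9 M [ 2.59 -2.86 -0.07] gap 0.0170
t 17.14 jig x 47.81 y 31.68 z 35.48 mm yaw 1.71 F 14.7 13.1 7.2 M [ 2.84 -2.73 -0.07] gap 0.0165
0.04590000000000001 0.028599999999999997 0.03420000000000001
```

```bash
python3 - <<'E'
from h import *
from workcell import arm,monitor,cams
st=monitor.get_state
x,y,z=.0459,.0286,.0342
s=st(); r=s["tcp_rot"][:,0]; print("tilt deg jig x,y",np.degrees([r@X,r@Y]).round(3))
for i in range(8):
    z-=.0003; arm.servo_line(J(x,y,z),Rt(YAW,1),v=.01); arm.pause(.2); s=st(); show(s)
    if s["wrist_force"][2]>13: break
r=s["tcp_rot"][:,0]; print("tilt",np.degrees([r@X,r@Y]).round(3),z)
for n in("top","side"):cv2.imwrite(f"pics/{n}5.png",cams.read_camera(n)["frame"])
a=cv2.imread("pics/side5.png")[240:370,200:330]
cv2.imwrite("pics/g5.png",cv2.resize(a,(600,600),interpolation=cv2.INTER_CUBIC))
E
```

```text
tilt deg jig x,y [0.28  0.366]
t 17.59 jig x 47.84 y 31.67 z 35.41 mm yaw 1.71 F 13.0 13.1 13.6 M [ 2.59 -2.39 -0.09] gap 0.0165
tilt [0.29  0.363] 0.0339
```

View pics/g5.png

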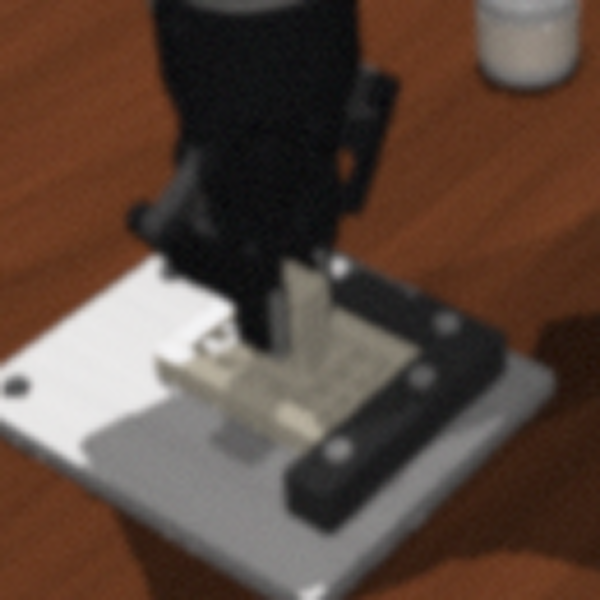

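The grille sits in the corner against both fences (short fence at (390,420), long fence at (420,310)) with a steady push. The wrist leans about 0.3°, which could lift the far edges by ~0.4 mm, so I'll take that out with a small counter-tilt.

```bash
python3 - <<'E'
from h import *
from workcell import arm,monitor
from scipy.spatial.transform import Rotation as Ro
st=monitor.get_state
x,y,z=.0459,.0286,.0339
w=np.zeros(2)
for i in range(6):
    s=st(); r=s["tcp_rot"][:,0]; t=np.array([r@X,r@Y]); F=s["wrist_force"]; show(s); print("tilt",np.degrees(t).round(3))
    if np.abs(np.degrees(t)).max()<.08 and 10<F@X<20 and 10<F@Y<20 and 5<F[2]<18: break
    w+=.7*np.array([-t[1],t[0]])
    x+=np.clip((F@X-14)*1e-4,-4e-4,4e-4); y+=np.clip((F@Y-14)*1e-4,-4e-4,4e-4); z+=np.clip((F[2]-11)*5e-5,-3e-4,3e-4)
    arm.servo_line(J(x,y,z),Ro.from_rotvec(w[0]*X+w[1]*Y).as_matrix()@Rt(YAW,1),v=.01); arm.pause(.25)
print(x,y,z,w)
arm.pause(1.0); show(st())
E
```

```text
t 17.69 jig x 47.82 y 31.69 z 35.42 mm yaw 1.71 F 12.7 12.6 12.1 M [ 2.59 -2.39 -0.1 ] gap 0.0166
tilt [0.289 0.364]
t 18.19 jig x 47.76 y 31.70 z 35.39 mm yaw 1.71 F 13.5 14.2 10.5 M [ 2.98 -2.78 -0.06] gap 0.0167
tilt [0.095 0.13 ]
t 18.69 jig x 47.76 y 31.68 z 35.37 mm yaw 1.70 F 14.8 13.0 10.4 M [ 3.02 -2.97 -0.13] gap 0.0167
tilt [0.033 0.039]
0.04572244147108232 0.028486057064598096 0.03393261061845294 [-0.00603373  0.00469502]
t 19.69 jig x 47.76 y 31.68 z 35.36 mm yaw 1.71 F 13.7 12.6 9.9 M [ 3.   -2.94 -0.07] gap 0.0165
```

The state is steady: about 13 N on each fence, about 10 N down, tilt under 0.05°, and the grip is holding. I'm handing in.

```bash
python3 - <<'E'
from h import *
from workcell import ticket,monitor
show(monitor.get_state()); print(ticket.close_job())
E
```

```text
t 19.69 jig x 47.76 y 31.68 z 35.36 mm yaw 1.71 F 13.7 12.6 9.9 M [ 3.   -2.94 -0.07] gap 0.0165
the job is handed in; nothing more can be done
None
```

I lifted the grille out of the mould by its lug and pressed it into the jig corner, where the arm still grips and pushes it. I handed the job in at 19.7 s.

**Last checks:**
- **Position:** the tool stood at x = 47.8 and y = 31.7 mm from the measured corner, against 48 and 32 for touching both fences. The camera calibration is good to about 2 mm.
- **Push:** it held steady over the last second at about 13.7 N on the short fence, 12.6 N on the long fence and 10 N down.
- **Angle and grip:** the tool's yaw was 1.71°, against 1.68° measured for the jig. Its last measured tilt was under 0.05°, and the finger gap was steady at 16.5 mm (grip set to 90 N).
- **Picture:** the last side view, taken just before the final small tilt correction, shows the grille flat, lug up, with no visible gap at either fence.

**Small disagreements:**
- The tool ended about 0.15 mm higher than where the grille first touched the plate. That may be slight slip in the fingers or arm flex. I did not measure the tilt of the grille itself, only the tool's.
- The finger gap reads about 1.5 mm less than the 18 mm lug.

I touched none of the bystander items, but I did not check their positions afterwards.

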